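# Set the measuring cup under the pump bottle, pump it, shut the cupboard

### The job

Stand the steel measuring cup upright on the counter with its bowl centred under the spout of the pump bottle, then press the pump head right down to its stop and let it come back up. Also push the little oak cupboard's door shut until its catch holds it; the cup starts in the way of that door. Leave the cup under the spout, and do not knock over or shift the pump bottle or any of the other things.

Things in the scene. Friction and masses are not known exactly. Their poses are not given: they have to be found in the camera images.
- cup: steel measuring cup, open round bowl 76 mm across the rim (62 mm at the base), 45 mm high, wall 2.5 mm, 0.13 kg, with one straight flat handle; origin at the centre of the bowl's underside, z up, the handle runs along the cup's own -x from 35 to 153 mm from the bowl's axis, 14 mm wide (y), 8 mm thick, its mid-thickness 40 mm above the base. Starts in front of the cupboard
- cup_mouth (a point): centre of the cup's mouth, 45 mm above its underside
- cup_grip (a point): point on the cup's handle, 85 mm from the bowl's axis, mid-thickness
- pump_bottle: loose amber glass bottle, 72 mm diameter, shoulder at 125 mm, black collar (37 mm diameter) from 160 to 178 mm, 0.8 kg; the only one of the three bottles in the back row that has a pump head with a spout; origin at the centre of its underside, z up, the spout points along its own -x
- pump (a joint): travel of the pump head, m: 0 up (at rest), 0.022 down at the stop; spring, about 2 N at the top and 6.6 N at the stop, returns by itself
- pump_top (a point): centre of the flat top of the pump head (a disc 34 mm across and 13 mm thick), on the bottle's axis, 219 mm above the counter when up; moves with the head
- spout_tip (a point): lower end of the spout, 88 mm out from the bottle's axis, 194 mm above the counter when up; the spout is a 9 mm bar from the head, moves with the head
- cupboard: small oak cupboard fixed on the counter, 160 deep (x) x 260 wide (y) x 220 mm high; origin at the centre of its underside, its open front looks to its own -x, boards 14 mm; the door (16 mm thick, 260 wide, 220 high, steel knob 26 mm out at mid-height near its free edge) covers the whole front and is hinged at the right front edge as seen from the robot (own -y side)
- cupboard_door (a joint): door angle, rad: 0 shut, positive is open, swinging towards the robot (1.57 is square to the front); a spring ball catch resists by about 3 N at the free edge around 0.05 rad and holds the door at 0
- door_hinge (a point): on the hinge axis, at the level of the door's top edge (220 mm), mid-thickness of the door
- door_edge (a point): upper corner of the door's outer face (the one with the knob) at its free edge, 260 mm from the hinge; moves with the door
- tall_bottle: green glass bottle with a cap, 68 mm diameter, 245 mm high, in the back row; bystander, origin at the centre of its underside
- jar: clear glass jar with a lid, 76 mm diameter, 150 mm high, in the back row; bystander, origin at the centre of its underside
- beaker: white ceramic beaker, 68 mm diameter, 72 mm high, stands in front of the tall bottle; bystander, origin at the centre of its underside
- mill: dark wooden mill, 44 mm diameter, 115 mm high, stands in front of the jar; bystander, origin at the centre of its underside
- spoon: wooden spoon, 240 mm long, lying towards the right of the counter; bystander, origin midway along it on its underside
- tin: aluminium can, 54 mm diameter, 60 mm high, in front of the cupboard's left corner, outside the door's swing; bystander, origin at the centre of its underside
There are look-alikes about, which are no part of the job. There is more than one size of the cup; the one meant has the size given above.

How it is judged:
By the outcome, as a careful person would: the job done as asked, in the order asked, and still so for the second after the job is handed in, with the robot touching nothing.
It also fails if it takes over 72 s, if anything falls off the work surface, if the arm or the gripper's body presses on something with over 40 N, if the wrist force passes 120 N, or if a joint passes its speed limit or range.

### The arm

A 6-joint arm with a two-finger parallel gripper is mounted at the origin on the work surface. World frame = base frame: x ahead of the robot, y to its left, z up, the work surface at z = 0. Lengths are in mm, angles in rad, forces in N, time in s.
With the tool pointing down it reaches from about 375 to 900 mm from the base axis. Payload 3.1 kg.
Tool frame: the origin (TCP) lies on the centre line of the jaws, within the pads' length; the fingertips stand 17 mm ahead of it and the grasp point (between the pads) lies 2 mm behind it; z points along the fingers, y is the line along which they close (so a half turn about z gives the same grasp; the last joint's range is limited). The gripper opens to 87 mm and grips with 3 to 60 N. Pads are 19 mm wide; open, the fingers measure 117 mm over their backs; the gripper's body (75 mm by 190 mm) begins 51 mm behind the grasp point.
Start: joints at [-1.526, 0.527, 1.433, -0, 1.181, -0.178], TCP at [138.736, -609.384, 209.748] pointing down, gripper open.
Joint ranges: [-3.08, 3.08], [-0.75, 2.2], [0.22, 2.44], [-1.43, 4.57], [0, 2.65], [-2.85, 2.85]. Speed limits (rad/s): [2.79, 2.79, 3.14, 3.14, 3.14, 3.14].

### API

Orientations are given as a 3x3 rotation matrix whose columns are the frame's x, y, z axes.
In Python, from cell import get_obs, camera, camera_params, hand_in gives the robot as it stands.
- The arm moves only by the shell command python3 -m jog 'ROWS'. ROWS is JSON, a list of rows, each a list of 3 entries, a list of its own where there are three numbers: the turn, a rotation vector about the tool's x, y, z in rad, then the shift along the tool's x, y, z in mm, then the finger opening in mm, from 0 to 87. In form: [[[wx, wy, wz], [tx, ty, tz], jaw], ...]. A call has exactly 8 rows; each row is the pose to reach, as a shift and turn from the pose commanded when the call began, along the tool's axes at that moment; what a row does not reach only later rows make up. A row lasts 1/10 s, in which the tool goes at most 50 mm and 8.59 degrees, less where a joint would pass 70% of its speed; a pose out of reach is approached as far as the arm can. A call with a gripper value outside its range is refused whole. The fingers move at their own pace and stop on an object; the grip force is fixed at half the most. Time passes only in rows, so rows that repeat a pose let the fingers close, or fill a call up. It gives the time, the measured TCP pose, the force, the opening and the grip force at its end, in the units of the state.
- get_obs(): the state, without advancing time (a new reading comes with each control period).
- camera(name): name is "scene" or "top" or "wrist"; returns the picture (480x640x3 uint8, red, green, blue); there is no depth.
- camera_params(name): a dict with "mtx" (3x3 intrinsics, pixels), "extrinsics" (4x4, takes a point from camera to world coordinates); the wrist camera has in their place "mount" (4x4, takes a point from camera to tool coordinates, whose origin is the TCP and whose axes are the flange's). Camera axes: x right, y down, z forward; pixel columns grow to the right and rows downward; lengths in mm; the calibration is good to about 2 mm. The wrist camera is an equidistant fisheye: a pixel r from the principal point sees the ray r / f radians off the axis. A picture is of the moment at which its call begins: read the wrist's pose just before it. camera_params takes no time and is no camera call.
- hand_in(): hands the job in; it is judged then, once.
The state is a dict: "clock": time; "qpos": joint angles; "qvel": joint speeds; "joint_efforts": joint torques, N m; "tcp_pos": TCP position; "tcp_rot": TCP orientation; "force": force on the tool from outside, world axes, zero at the start; "wrist_torque": the same for the moment, N m; "width": finger opening in mm; "gripper_force": force on a finger pad.
Only numpy, scipy, OpenCV 4.12 (cv2) and the standard library are available. Lean on these libraries where they do the work, as an engineer would, in place of code of your own. Each camera call takes 0.05 s, during which the arm holds its last target. There are 200 camera calls.

## Working session

There is one attempt and no reset: what is moved stays moved. The work goes in short steps, Python scripts to look and compute and a shell command to move; the robot and the scene stay as the last step left them, time stands still between calls to the robot, and variables do not carry over. Pictures are saved under pics/ and viewed, at most 10 in all, crops included, and the job is handed in when it is done.

```bash
mkdir -p pics
cat > h.py <<'E'
import numpy as np,cv2,json
from cell import *
def snap(n,f):
    o=get_obs(); im=camera(n); cv2.imwrite('pics/'+f,im[:,:,::-1]); return im,o
def ray(n,u,v,o=None):
    p=camera_params(n);K=np.array(p['mtx']);
    if n=='wrist':
        d=np.array([(u-K[0,2])/K[0,0],(v-K[1,2])/K[1,1]]);r=np.hypot(*d)
        c=np.array([*(d/max(r,1e-9)*np.sin(r)),np.cos(r)])
        T=np.eye(4);T[:3,:3]=o['tcp_rot'];T[:3,3]=o['tcp_pos'];E=T@np.array(p['mount'])
    else:
        c=np.linalg.inv(K)@[u,v,1];E=np.array(p['extrinsics'])
    return E[:3,3],E[:3,:3]@c
def atz(n,u,v,z,o=None):
    a,d=ray(n,u,v,o);return np.round(a+d*(z-a[2])/d[2],1)
def proj(n,P):
    p=camera_params(n);E=np.linalg.inv(np.array(p['extrinsics']));q=np.array(p['mtx'])@(E[:3,:3]@np.array(P,float)+E[:3,3]);return np.round(q[:2]/q[2],1)
E
python3 - <<'E'
from h import *
for n in('scene','top'):snap(n,n+'0.png');print({k:np.round(v,3).tolist() for k,v in camera_params(n).items() if k!='name'})
print(camera_params('wrist'),get_obs()['tcp_rot'],get_obs()['clock'])
E
```

```text
{'mtx': [[583.114, 0.0, 315.387], [0.0, 583.114, 238.121], [0.0, 0.0, 1.0]], 'extrinsics': [[-0.833, 0.437, -0.338, 987.3], [0.553, 0.661, -0.508, 703.244], [0.001, -0.61, -0.792, 1257.849], [0.0, 0.0, 0.0, 1.0]]}
{'mtx': [[615.021, 0.0, 320.903], [0.0, 615.021, 237.178], [0.0, 0.0, 1.0]], 'extrinsics': [[-0.013, -0.998, 0.067, 401.923], [-1.0, 0.014, 0.008, -21.191], [-0.009, -0.067, -0.998, 1941.951], [0.0, 0.0, 0.0, 1.0]]}
{'mtx': array([[371.64829954,   0.        , 323.86557943],
       [  0.        , 371.64829954, 234.92413756],
       [  0.        ,   0.        ,   1.        ]]), 'mount': array([[ 4.03732451e-04, -9.56297105e-01, -2.92396449e-01,
         8.05618625e+01],
       [ 9.99999882e-01,  4.64836805e-04, -1.39501309e-04,
        -1.52767896e-01],
       [ 2.69321329e-04, -2.92396358e-01,  9.56297180e-01,
        -1.75071796e+02],
       [ 0.00000000e+00,  0.00000000e+00,  0.00000000e+00,
         1.00000000e+00]])} [[ 9.75056255e-01  2.21957842e-01 -1.22265560e-04]
 [ 2.21957637e-01 -9.75054249e-01  2.00458956e-03]
 [ 3.25718819e-04 -1.98172536e-03 -9.99997983e-01]] 0.1
```

View pics/scene0.png

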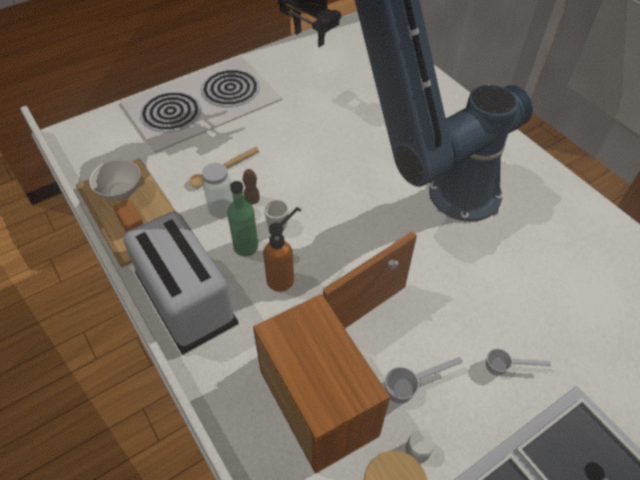

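View pics/top0.png

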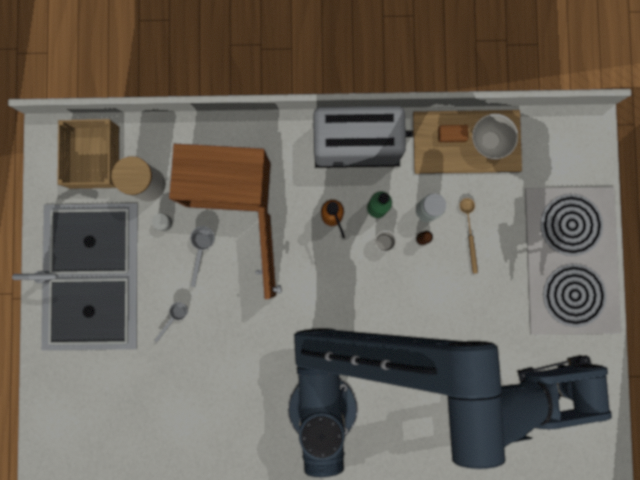

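Candidate cups: top (203,239) / scene (401,385), larger, in front of the cupboard; and top (178,311) / scene (498,362), smaller look-alike. Bowl at (495,137) on the board has no handle. The larger one, in front of the cupboard, is the pick. The pump bottle is at top (332,211), with the spout pointing to (344,237). I'll check with one crop.

Run:
```python
from h import *
a=cv2.imread('pics/top0.png')[185:335,150:350];b=cv2.imread('pics/scene0.png')[220:420,240:480]
a=cv2.resize(a,None,fx=4,fy=4,interpolation=2)
cv2.imwrite('pics/crop.png',a)
```

```text
(no output)
```

View pics/crop.png

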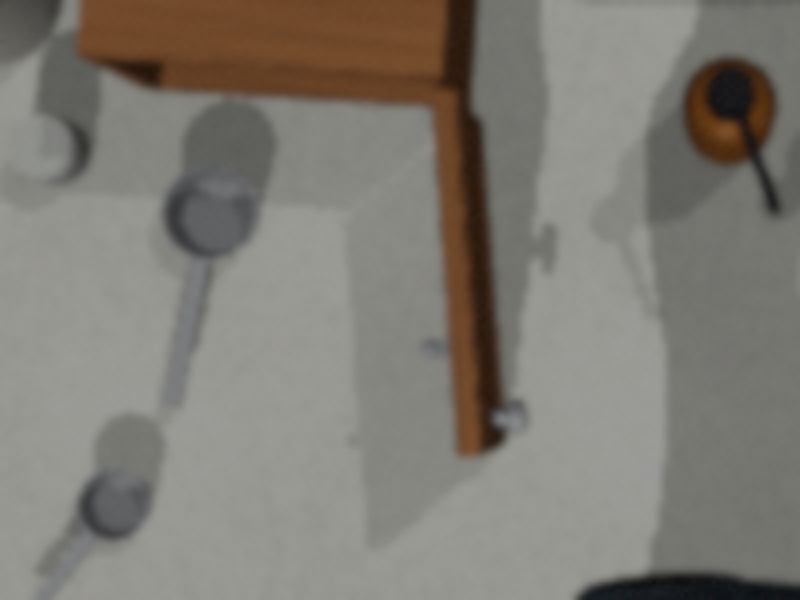

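Run:
```python
from h import *
for k,u,v,z in [('big',203,239,45),('bigL',192.5,239,45),('bigR',213.5,239,45),('bighend',194.5,286,40),('small',178,311,45),('hingetop',264,209,220),('edge',270,297,220),('pumptop',333,206,219),('spout',344,237,194),('cuptopleft',174,145,220),('beaker',386,242,72),('mill',424,238,115),('green',382,198,245),('tin',164,222,60),('jar',432,204,150)]: print(k,atz('top',u,v,z))
for k,u,v,z in [('big',401,382,45),('bighend',461,361,40),('pumptop',277,231,219),('spout',299,209,194),('doorfree',415,235,220),('hinge',325,298,220),('beaker',276,206,72),('tin',419,437,60),('green',237,186,245)]: print('S',k,atz('scene',u,v,z))
```

```text
big [528.4 360.1  45. ]
bigL [528.9 392.6  45. ]
bigR [528.  327.5  45. ]
bighend [383.6 387.4  40. ]
small [307.7 437.1  45. ]
hingetop [599.1 152.7 220. ]
edge [352.  137.6 220. ]
pumptop [605.  -41.8 219. ]
spout [518.7 -72.1 194. ]
cuptopleft [785.5 407.3 220. ]
beaker [ 509.9 -203.2   72. ]
mill [ 517.7 -312.1  115. ]
green [ 622.3 -177.7  245. ]
tin [581.5 477.3  60. ]
jar [ 614.9 -332.3  150. ]
S big [534. 364.  45.]
S bighend [386.9 398.1  40. ]
S pumptop [605.7 -27.7 219. ]
S spout [517.8 -73.6 194. ]
S doorfree [352.5 154.6 220. ]
S hinge [615.  180.2 220. ]
S beaker [ 509.7 -205.6   72. ]
S tin [583.9 482.5  60. ]
S green [ 623.8 -176.8  245. ]
```

Crop: the cup at crop (212,212) has a rim about 95/4 px, roughly 75 mm, so it is the 76 mm cup. The handle ends at crop (170,408). The small one, at (115,500), is only about 55 mm. The door is open about 90° and the spout tip is at crop (775,208). The cup bowl is at about (531,361), with the handle towards (384,390).

```bash
cat > goal.py <<'E'
# usage: goal.py x,y,z,yaw ...  -> chained tool-frame turn/shift
import sys; from h import *; from scipy.spatial.transform import Rotation as R
o=get_obs(); M=np.array(o['tcp_rot']); p=np.array(o['tcp_pos'])
print('now',np.round(p,1),'yaw',round(float(np.arctan2(M[1,0],M[0,0])),3),'F',np.round(o['force'],1),'w',np.round(o['width'],1),'t',o['clock'],'q',np.round(o['qpos'],2))
for a in sys.argv[1:]:
    x,y,z,w=map(float,a.split(',')); c,s=np.cos(w),np.sin(w)
    N=np.array([[c,s,0],[s,-c,0],[0,0,-1]]); g=np.array([x,y,z])
    print(a,np.round(R.from_matrix(M.T@N).as_rotvec(),3).tolist(),np.round(M.T@(g-p),1).tolist()); M,p=N,g
E
python3 goal.py 380,-480,300,.97 500,-130,320,1.72 460,200,320,2.53 448,379,170,2.93
```

```text
now [ 138.7 -608.7  208.9] yaw 0.224 F [-0.3  0.2  0.2] w 87.4 t 0.1 q [-1.53  0.53  1.43 -0.    1.18 -0.18]
380,-480,300,.97 [-0.002, -0.001, -0.746] [263.9, -72.1, -90.9]
500,-130,320,1.72 [0.0, 0.0, -0.75] [356.5, -98.9, -20.0]
460,200,320,2.53 [0.0, 0.0, -0.81] [332.3, 9.5, 0.0]
448,379,170,2.93 [0.0, 0.0, -0.4] [112.6, 139.7, 150.0]
```

```bash
python3 -m jog '[[[0,0,-0.746],[264,-72,-91],60],[[0,0,-0.746],[264,-72,-91],60],[[0,0,-0.746],[264,-72,-91],60],[[0,0,-0.746],[264,-72,-91],60],[[0,0,-0.746],[264,-72,-91],60],[[0,0,-0.746],[264,-72,-91],60],[[0,0,-0.746],[264,-72,-91],60],[[0,0,-0.746],[264,-72,-91],60]]'
python3 goal.py 500,-130,320,1.72 460,200,320,2.53 448,379,170,2.93
```

```text
clock: 0.9
tcp_pos: [380.6, -479.9, 300.5]
tcp_rot: [[0.564, 0.826, -0.001], [0.826, -0.564, -0.0], [-0.0, -0.001, -1.0]]
force: [-0.3, -1.4, -0.2]
width: 60.3
gripper_force: 0.0
now [ 380.6 -479.9  300.5] yaw 0.972 F [-0.3 -1.4 -0.2] w 60.3 t 0.9 q [-1.08  0.42  1.35 -0.    1.37 -0.48]
500,-130,320,1.72 [-0.001, 0.0, -0.748] [356.3, -98.7, -19.6]
460,200,320,2.53 [0.0, 0.0, -0.81] [332.3, 9.5, 0.0]
448,379,170,2.93 [0.0, 0.0, -0.4] [112.6, 139.7, 150.0]
```

```bash
python3 -m jog '[[[0,0,-0.75],[356,-99,-20],60],[[0,0,-0.75],[356,-99,-20],60],[[0,0,-0.75],[356,-99,-20],60],[[0,0,-0.75],[356,-99,-20],60],[[0,0,-0.75],[356,-99,-20],60],[[0,0,-0.75],[356,-99,-20],60],[[0,0,-0.75],[356,-99,-20],60],[[0,0,-0.75],[356,-99,-20],60]]' >/dev/null
python3 -c "
from h import *
im,o=snap('wrist','w1.png');json.dump({k:np.array(o[k]).tolist() for k in('tcp_rot','tcp_pos')},open('w1.json','w'))"
python3 -m jog '[[[0,0,-0.81],[332,10,0],60],[[0,0,-0.81],[332,10,0],60],[[0,0,-0.81],[332,10,0],60],[[0,0,-0.81],[332,10,0],60],[[0,0,-0.81],[332,10,0],60],[[0,0,-0.81],[332,10,0],60],[[0,0,-0.81],[332,10,0],60],[[0,0,-0.81],[332,10,0],60]]' >/dev/null
python3 -m jog '[[[0,0,-0.4],[113,140,0],60],[[0,0,-0.4],[113,140,0],60],[[0,0,-0.4],[113,140,0],60],[[0,0,-0.4],[113,140,50],60],[[0,0,-0.4],[113,140,100],60],[[0,0,-0.4],[113,140,150],60],[[0,0,-0.4],[113,140,150],60],[[0,0,-0.4],[113,140,150],60]]'
python3 -c "
from h import *
im,o=snap('wrist','w2.png');json.dump({k:np.array(o[k]).tolist() for k in('tcp_rot','tcp_pos')},open('w2.json','w'))"
python3 goal.py
```

```text
clock: 3.35
tcp_pos: [448.6, 376.0, 169.2]
tcp_rot: [[-0.977, 0.213, -0.004], [0.213, 0.977, -0.003], [0.003, -0.003, -1.0]]
force: [0.8, -0.8, 0.5]
width: 60.1
gripper_force: 0.0
now [450.1 377.2 171.5] yaw 2.928 F [0.3 1.1 0.3] w 59.9 t 3.4 q [ 0.51  0.52  1.57 -0.    1.05 -0.85]
```

View pics/w1.png

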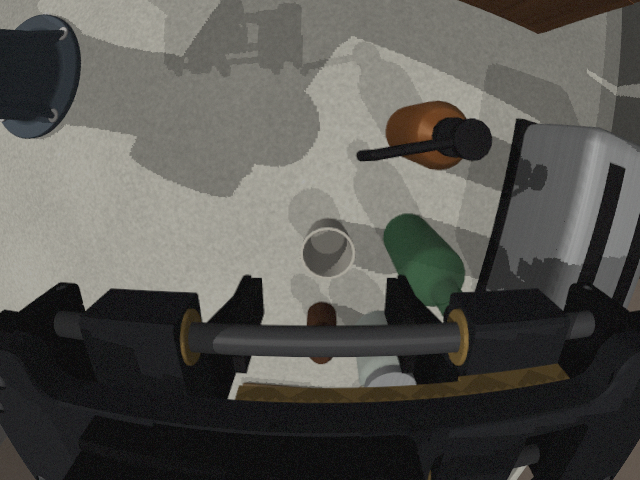

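View pics/w2.png

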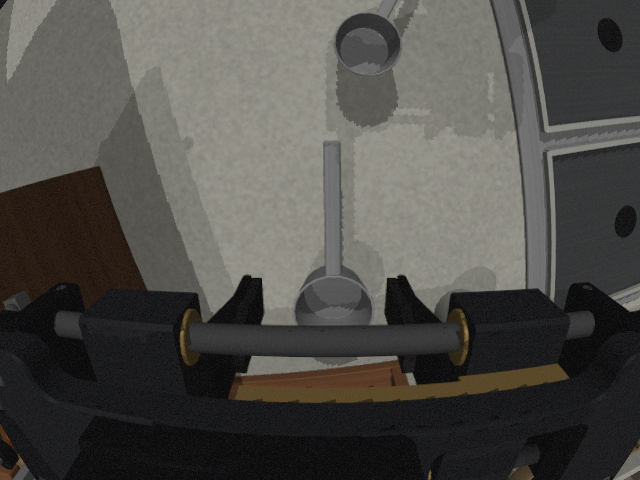

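w1: the spout tip is at (362,156) and the pump disc at (471,139). w2: the handle end is at (332,143), it meets the bowl at (333,272), and the rim spans x 295 to 373.

```bash
python3 - <<'E'
from h import *
o=json.load(open('w1.json'))
print('spout',atz('wrist',362,156,196,o),'top',atz('wrist',471,139,219,o),'bottle?',o['tcp_pos'])
o=json.load(open('w2.json'))
for u,v,z in [(332,143,44),(333,270,44),(295,308,45),(373,308,45)]:print(atz('wrist',u,v,z,o))
print(o['tcp_pos'])
E
python3 goal.py
```

```text
spout [521.3 -68.6 196. ] top [600.9 -38.1 219. ] bottle? [499.24027830279715, -128.426388116717, 320.1213172868317]
[385.3 396.2  44. ]
[492.1 374.5  44. ]
[521.3 333.1  45. ]
[536.6 402.7  45. ]
[448.6452581687197, 376.00094334630916, 169.2380055740373]
now [450.1 377.2 171.5] yaw 2.928 F [0.3 1.1 0.3] w 59.9 t 3.4 q [ 0.51  0.52  1.57 -0.    1.05 -0.85]
```

```bash
python3 goal.py 455,382,100,2.94 455,382,38,2.94
```

```text
now [450.1 377.2 171.5] yaw 2.928 F [0.3 1.1 0.3] w 59.9 t 3.4 q [ 0.51  0.52  1.57 -0.    1.05 -0.85]
455,382,100,2.94 [0.0, 0.001, -0.012] [-3.7, 5.7, 71.5]
455,382,38,2.94 [0.0, 0.0, 0.0] [0.0, 0.0, 62.0]
```

```bash
python3 -m jog '[[[0,0,-0.01],[-5,5,40],50],[[0,0,-0.01],[-5,5,80],50],[[0,0,-0.01],[-5,5,110],50],[[0,0,-0.01],[-5,5,132],50],[[0,0,-0.01],[-5,5,132],50],[[0,0,-0.01],[-5,5,132],0],[[0,0,-0.01],[-5,5,132],0],[[0,0,-0.01],[-5,5,132],0]]'
python3 -m jog '[[[0,0,0],[0,0,0],0],[[0,0,0],[0,0,0],0],[[0,0,0],[0,0,0],0],[[0,0,0],[0,0,0],0],[[0,0,0],[0,0,0],0],[[0,0,0],[0,0,-5],0],[[0,0,0],[0,0,-10],0],[[0,0,0],[0,0,-20],0]]'
python3 -c "
from h import *
im,o=snap('wrist','w3.png');json.dump({k:np.array(o[k]).tolist() for k in('tcp_rot','tcp_pos')},open('w3.json','w'))
m,_=snap('scene','s3.png')
a=cv2.resize(im[200:400,150:470,::-1],(640,400));b=cv2.resize(m[300:460,330:586,::-1],(640,400));cv2.imwrite('pics/c3.png',np.vstack([a,b])[:600*2:1])
cv2.imwrite('pics/c3.png',cv2.resize(np.vstack([a,b]),(480,600)))"
python3 goal.py
```

```text
clock: 4.2
tcp_pos: [455.9, 382.9, 41.1]
tcp_rot: [[-0.98, 0.201, 0.004], [0.201, 0.98, 0.002], [-0.003, 0.003, -1.0]]
force: [-0.2, -0.0, 0.0]
width: 33.4
gripper_force: 0.0
clock: 5.0
tcp_pos: [453.9, 381.9, 58.9]
tcp_rot: [[-0.98, 0.2, -0.001], [0.2, 0.98, -0.001], [0.001, -0.001, -1.0]]
force: [0.0, -0.2, -0.0]
width: 0.6
gripper_force: 0.0
now [455.4 382.8  60.5] yaw 2.94 F [-0.1  0.5  1. ] w 0.5 t 5.1 q [ 0.51  0.69  1.63  0.    0.82 -0.86]
```

View pics/c3.png

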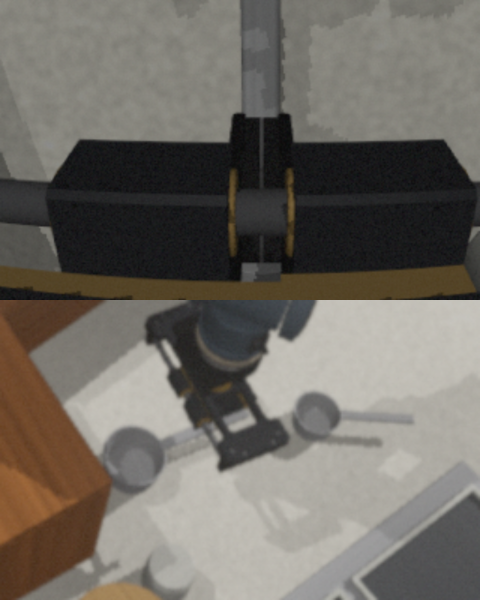

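Run:
```python
import cv2,numpy as np
f=lambda n,y0,y1,x0,x1:cv2.resize(cv2.imread('pics/'+n)[y0:y1,x0:x1],(400,300),interpolation=2)
cv2.imwrite('pics/c4.png',np.vstack([np.hstack([f('w2.png',130,355,270,420),f('scene0.png',345,420,370,470)]),np.hstack([f('s3.png',345,420,370,470),f('w2.png',0,130,280,450)])]))
```

```text
(no output)
```

View pics/c4.png

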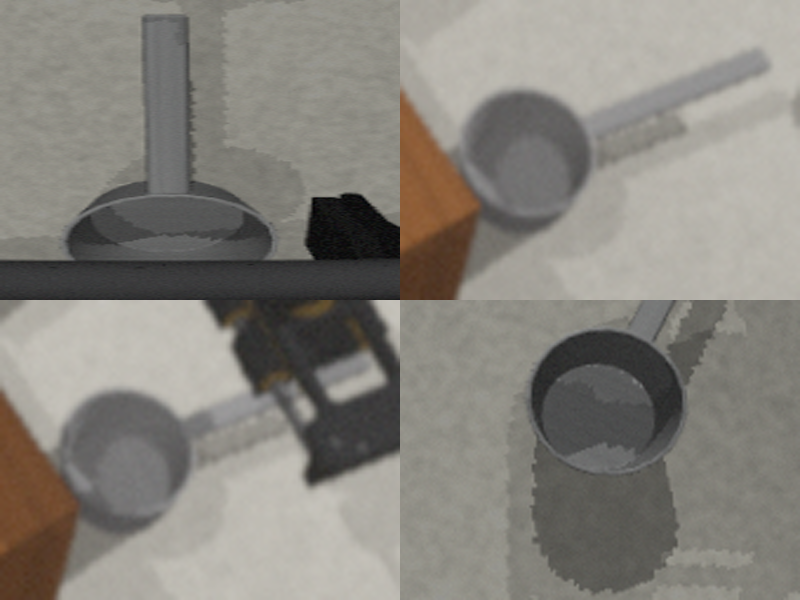

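The cup stands upright, open side up. The fingers have closed on nothing and now sit above the handle. I'll retry with a pause and step-by-step readings.

```bash
python3 -m jog '[[[0,0,0],[0,0,-15],50],[[0,0,0],[0,0,-15],50],[[0,0,0],[0,0,-15],50],[[0,0,0],[0,0,-15],50],[[0,0,0],[0,0,-15],50],[[0,0,0],[0,0,-15],50],[[0,0,0],[0,0,-15],50],[[0,0,0],[0,0,-15],50]]' | egrep 'pos|width|force'
python3 -m jog '[[[0,0,0],[0,0,20],50],[[0,0,0],[0,0,37],50],[[0,0,0],[0,0,37],50],[[0,0,0],[0,0,37],0],[[0,0,0],[0,0,37],0],[[0,0,0],[0,0,37],0],[[0,0,0],[0,0,37],0],[[0,0,0],[0,0,37],0]]'| egrep 'pos|width|force'
python3 -m jog '[[[0,0,0],[0,0,0],0],[[0,0,0],[0,0,0],0],[[0,0,0],[0,0,0],0],[[0,0,0],[0,0,0],0],[[0,0,0],[0,0,0],0],[[0,0,0],[0,0,0],0],[[0,0,0],[0,0,0],0],[[0,0,0],[0,0,0],0]]'| egrep 'pos|width|force'
```

```text
tcp_pos: [454.2, 382.1, 73.6]
force: [-0.5, -0.2, -0.6]
width: 48.6
gripper_force: 0.0
tcp_pos: [454.5, 382.3, 37.3]
force: [0.1, -0.7, -0.0]
width: 17.7
gripper_force: 0.0
tcp_pos: [454.2, 382.2, 36.7]
force: [-0.5, -0.7, -1.1]
width: 0.5
gripper_force: 0.0
```

```bash
python3 -c "
from h import *
im,o=snap('wrist','w5.png');json.dump({k:np.array(o[k]).tolist() for k in('tcp_rot','tcp_pos')},open('w5.json','w'))
m,_=snap('scene','s5.png')
b=cv2.resize(m[340:420,370:470,::-1],(320,240),interpolation=2);a=im[:,:,::-1].copy();a[240:,320:]=b;cv2.imwrite('pics/c5.png',a)"
```

```text
(no output)
```

View pics/c5.png

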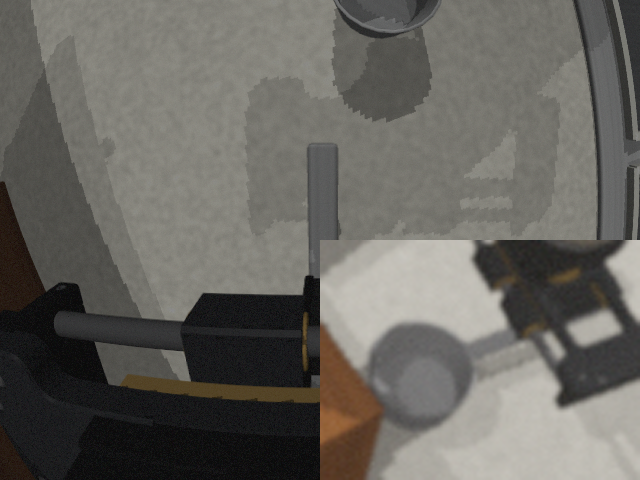

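The fingers seem to sit higher than expected (the fingertip edge appears at v≈277, where I'd predict about 260). I'll go lower, which still clears the counter by the stated 17 mm, and check the width.

```bash
python3 -m jog '[[[0,0,0],[0,0,-35],45],[[0,0,0],[0,0,-35],45],[[0,0,0],[0,0,-35],45],[[0,0,0],[0,0,-35],45],[[0,0,0],[0,0,-35],45],[[0,0,0],[0,0,-35],45],[[0,0,0],[0,0,-35],45],[[0,0,0],[0,0,-35],45]]' | egrep 'pos|width|force'
python3 -m jog '[[[0,0,0],[0,0,20],45],[[0,0,0],[0,0,35],45],[[0,0,0],[0,0,42],45],[[0,0,0],[0,0,49],45],[[0,0,0],[0,0,49],0],[[0,0,0],[0,0,49],0],[[0,0,0],[0,0,49],0],[[0,0,0],[0,0,49],0]]'| egrep 'pos|width|force'
python3 -m jog '[[[0,0,0],[0,0,0],0],[[0,0,0],[0,0,0],0],[[0,0,0],[0,0,0],0],[[0,0,0],[0,0,0],0],[[0,0,0],[0,0,0],0],[[0,0,0],[0,0,0],0],[[0,0,0],[0,0,0],0],[[0,0,0],[0,0,0],0]]'| egrep 'pos|width|force'
```

```text
tcp_pos: [454.1, 382.1, 71.4]
force: [0.4, 0.9, 0.3]
width: 44.5
gripper_force: 0.0
tcp_pos: [454.7, 382.4, 23.4]
force: [-0.5, 0.3, 0.5]
width: 21.0
gripper_force: 0.0
tcp_pos: [454.2, 382.3, 22.9]
force: [-0.6, 0.8, 3.1]
width: 13.5
gripper_force: 30.0
```

Gripped, width 13.5 and 30 N. So the real fingertips are about 30 mm higher than the stated TCP offset (roughly 13 mm behind the reported TCP). The hold is shallow, so I'll re-grip 13 mm lower.

```bash
python3 -m jog '[[[0,0,0],[0,0,0],35],[[0,0,0],[0,0,0],35],[[0,0,0],[0,0,0],35],[[0,0,0],[0,0,0],35],[[0,0,0],[0,0,5],35],[[0,0,0],[0,0,9],35],[[0,0,0],[0,0,13],35],[[0,0,0],[0,0,13],35]]' | egrep 'pos|width|force'
python3 -m jog '[[[0,0,0],[0,0,0],0],[[0,0,0],[0,0,0],0],[[0,0,0],[0,0,0],0],[[0,0,0],[0,0,0],0],[[0,0,0],[0,0,0],0],[[0,0,0],[0,0,0],0],[[0,0,0],[0,0,0],0],[[0,0,0],[0,0,0],0]]'| egrep 'pos|width|force'
python3 -m jog '[[[0,0,0],[0,0,-5],0],[[0,0,0],[0,0,-15],0],[[0,0,0],[0,0,-30],0],[[0,0,0],[0,0,-50],0],[[0,0,0],[0,0,-75],0],[[0,0,0],[0,0,-75],0],[[0,0,0],[0,0,-75],0],[[0,0,0],[0,0,-75],0]]'| egrep 'pos|width|force'
python3 -c "
from h import *
m,_=snap('scene','s6.png');im,o=snap('wrist','w6.png')
cv2.imwrite('pics/c6.png',np.hstack([cv2.resize(m[290:430,330:530,::-1],(400,280),interpolation=2),im[100:380,120:520,::-1]]))"
python3 goal.py 448,300,290,2.94 440,100,290,3.04 441,-60,290,3.14 441,-73,40,3.14
```

```text
tcp_pos: [453.7, 381.8, 8.9]
force: [-0.2, 0.1, 0.1]
width: 34.8
gripper_force: 0.0
tcp_pos: [454.3, 382.2, 9.9]
force: [-0.5, 0.8, -0.0]
width: 13.6
gripper_force: 30.0
tcp_pos: [453.6, 381.8, 84.4]
force: [0.3, -0.1, -1.4]
width: 13.8
gripper_force: 30.1
now [453.5 381.7  83.8] yaw 2.94 F [-0.8  0.  -1.7] w 13.5 t 12.5 q [ 0.51  0.65  1.62  0.    0.87 -0.86]
448,300,290,2.94 [-0.002, -0.002, -0.0] [-10.7, -81.4, -206.1]
440,100,290,3.04 [0.0, 0.0, -0.1] [-32.2, -197.6, 0.0]
441,-60,290,3.14 [0.0, 0.0, -0.1] [-17.2, -159.1, 0.0]
441,-73,40,3.14 [0.0, 0.0, 0.0] [-0.0, -13.0, 250.0]
```

View pics/c6.png

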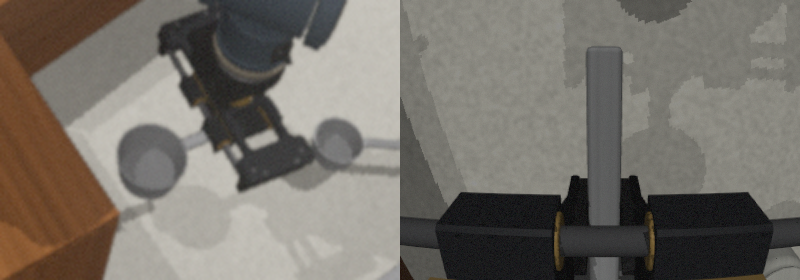

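The cup is lifted level (scene crop (150,160)), with the handle firmly between the pads. Next I carry it over the door, down on the left (+y) side of the spout, and then slide it in.

```bash
python3 -c "
from h import *
o=get_obs();e=atz('wrist',324,147,o['tcp_pos'][2]+34,o);print(e,np.array(o['tcp_rot']).T@(e-np.array(o['tcp_pos'])))"
python3 -m jog '[[[0,0,0],[-5,-10,-40],0],[[0,0,0],[-5,-20,-80],0],[[0,0,0],[-5,-30,-120],0],[[0,0,0],[-5,-40,-160],0],[[0,0,0],[-5,-50,-200],0],[[0,0,0],[-10,-80,-206],0],[[0,0,0],[-10,-80,-206],0],[[0,0,0],[-10,-80,-206],0]]'| egrep 'pos|width'
python3 goal.py 440,100,290,3.04 430,20,290,3.14 420,20,30,3.14
```

```text
[382.7 396.4 117.8] [ 72.3371284    0.20327884 -33.88603903]
tcp_pos: [447.6, 301.4, 290.0]
width: 13.7
now [447.6 301.4 290. ] yaw 2.939 F [-1.   0.3 -1.1] w 13.7 t 13.3 q [ 0.39  0.32  1.54  0.    1.28 -0.98]
440,100,290,3.04 [-0.0, -0.002, -0.101] [-33.2, -198.8, 0.0]
430,20,290,3.14 [0.0, 0.0, -0.1] [1.8, -80.6, 0.0]
420,20,30,3.14 [0.0, 0.0, 0.0] [10.0, -0.0, 260.0]
```

```bash
python3 -m jog '[[[0,0,-0.02],[-7,-40,0],0],[[0,0,-0.04],[-14,-80,0],0],[[0,0,-0.06],[-20,-120,0],0],[[0,0,-0.08],[-27,-160,0],0],[[0,0,-0.1],[-33,-199,0],0],[[0,0,-0.15],[-32,-240,0],0],[[0,0,-0.2],[-32,-280,0],0],[[0,0,-0.2],[-32,-280,0],0]]'| egrep 'pos|width'
python3 goal.py 420,20,40,3.14
```

```text
tcp_pos: [422.5, 17.9, 289.5]
width: 13.4
now [422.5  17.9 289.5] yaw 3.135 F [ 1.6  0.6 -0.5] w 13.4 t 14.1 q [-0.22  0.15  1.8  -0.    1.2  -1.79]
420,20,40,3.14 [-0.001, -0.003, -0.005] [1.7, 2.3, 249.5]
```

```bash
python3 -m jog '[[[0,0,0],[2,2,40],0],[[0,0,0],[2,2,80],0],[[0,0,0],[2,2,120],0],[[0,0,0],[2,2,160],0],[[0,0,0],[2,2,200],0],[[0,0,0],[2,2,240],0],[[0,0,0],[2,2,265],0],[[0,0,0],[2,2,265],0]]'| egrep 'pos|width'
python3 goal.py 440,-71,20,3.14
```

```text
tcp_pos: [418.9, 24.6, 22.2]
width: 13.9
now [418.9  24.6  22.2] yaw 3.14 F [-0.5  0.4 -0.8] w 13.9 t 14.9 q [-0.21  0.64  2.08  0.    0.43 -1.78]
440,-71,20,3.14 [0.002, -0.009, 0.0] [-21.2, -95.6, 1.8]
```

```bash
python3 -m jog '[[[0,0,0],[-10,-20,2],0],[[0,0,0],[-20,-40,2],0],[[0,0,0],[-21,-60,2],0],[[0,0,0],[-21,-80,2],0],[[0,0,0],[-21,-95,2],0],[[0,0,0],[-21,-95,6],0],[[0,0,0],[-21,-95,10],0],[[0,0,0],[-21,-95,11],0]]'| egrep 'pos|width|^force'
python3 - <<'E'
from h import *
m,_=snap('scene','s7.png');t,_=snap('top','t7.png');w,o=snap('wrist','w7.png')
json.dump({k:np.array(o[k]).tolist() for k in('tcp_rot','tcp_pos')},open('w7.json','w'));print(o['tcp_pos'],o['tcp_rot'])
f=lambda a,x,y,W,H:cv2.resize(a[y:y+H,x:x+W,::-1],(400,300),interpolation=2)
cv2.imwrite('pics/c7.png',np.vstack([np.hstack([f(m,230,180,120,90),f(t,290,190,100,75)]),np.hstack([f(w,120,180,400,300),f(t,220,170,200,150)])]))
E
```

```text
tcp_pos: [441.7, -70.8, 14.6]
force: [-0.5, -0.2, -0.3]
width: 13.6
[441.70144368 -70.8842463   14.56604272] [[-9.99999280e-01  5.84916099e-04 -1.04808510e-03]
 [ 5.84308671e-04  9.99999661e-01  5.79771919e-04]
 [ 1.04842387e-03  5.79159096e-04 -9.99999283e-01]]
```

View pics/c7.png

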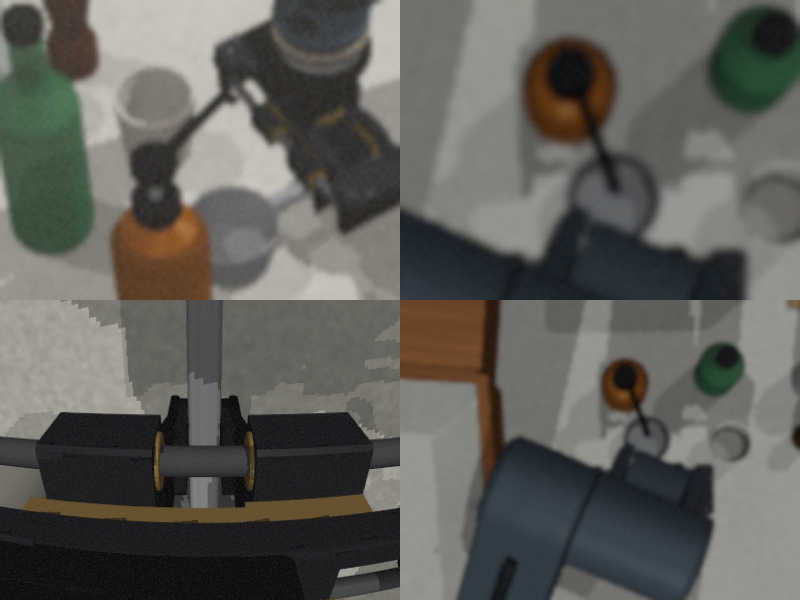

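The cup sits under the spout. In the top crop the rim spans x 572 to 658 with its upper edge at y 153, so its centre is (615,196); the spout tip is at (614,190). In the scene crop the bottle is undisturbed.

```bash
python3 -c "
from h import *
print('bowl',atz('top',343.75,239,49),'spout',atz('top',343.5,237.5,194), 'pumptop top',atz('top',290+171/4,190+77/4,219))
print('scene spout',atz('scene',230+234/400*120,180+93*.3,194),'scene bowl base',atz('scene',230+246*.3,180+245*.3,7))
"
python3 goal.py
```

```text
bowl [522.2 -75.5  49. ] spout [517.3 -70.7 194. ] pumptop top [595.8 -40.9 219. ]
scene spout [513.5 -75.  194. ] scene bowl base [508.1 -72.5   7. ]
now [441.8 -71.   14.6] yaw 3.141 F [-0.1 -1.  -0.8] w 13.7 t 15.85 q [-0.41  0.67  2.02  0.    0.45 -1.98]
```

```bash
python3 -m jog '[[[0,0,0],[3,-1,2],0],[[0,0,0],[3,-1,3],0],[[0,0,0],[3,-1,3.5],0],[[0,0,0],[3,-1,4],0],[[0,0,0],[3,-1,4],0],[[0,0,0],[3,-1,4],0],[[0,0,0],[3,-1,4],0],[[0,0,0],[3,-1,4],0]]'| egrep 'pos|width|^force'
python3 goal.py
```

```text
tcp_pos: [439.1, -73.0, 10.8]
force: [-0.3, -0.2, -0.6]
width: 13.6
now [439.1 -73.   10.8] yaw 3.14 F [-0.3 -0.2 -0.6] w 13.6 t 16.65 q [-0.42  0.68  2.03  0.    0.44 -1.99]
```

```bash
python3 -m jog '[[[0,0,0],[0,0,1],0],[[0,0,0],[0,0,1],0],[[0,0,0],[0,0,1],25],[[0,0,0],[0,0,1],35],[[0,0,0],[0,0,1],35],[[0,0,0],[0,0,1],35],[[0,0,0],[0,0,1],35],[[0,0,0],[0,0,1],35]]'| egrep 'pos|width|^force'
python3 -m jog '[[[0,0,0],[0,0,-10],35],[[0,0,0],[0,0,-30],35],[[0,0,0],[0,0,-60],35],[[0,0,0],[0,0,-100],35],[[0,0,0],[0,0,-140],35],[[0,0,0],[0,0,-180],0],[[0,0,0],[0,0,-220],0],[[0,0,0],[0,0,-260],0]]'| egrep 'pos|width|^force'
python3 goal.py 440,-72,290,3.14 602,-38,280,3.14
```

```text
tcp_pos: [439.1, -73.0, 9.8]
force: [-0.2, -0.3, 0.2]
width: 34.5
tcp_pos: [438.2, -72.6, 272.2]
force: [1.2, -0.0, -0.7]
width: 18.6
now [438.2 -72.6 272.2] yaw 3.14 F [ 1.2 -0.  -0.7] w 18.6 t 18.25 q [-0.42  0.2   1.78  0.    1.16 -1.99]
440,-72,290,3.14 [-0.0, 0.001, -0.0] [-1.8, 0.6, -17.8]
602,-38,280,3.14 [0.0, 0.0, 0.0] [-161.9, 34.3, 10.0]
```

```bash
python3 -m jog '[[[0,0,0],[-40,9,0],0],[[0,0,0],[-80,17,0],0],[[0,0,0],[-120,26,0],0],[[0,0,0],[-163,35,0],0],[[0,0,0],[-163,35,20],0],[[0,0,0],[-163,35,40],0],[[0,0,0],[-163,35,50],0],[[0,0,0],[-163,35,50],0]]'| egrep 'pos|width|^force'
python3 goal.py 602,-37,212,3.14
```

```text
tcp_pos: [600.5, -37.9, 218.5]
force: [0.2, 0.0, 0.3]
width: 0.5
now [600.5 -37.9 218.5] yaw 3.14 F [0.2 0.  0.3] w 0.5 t 19.05 q [-0.25  0.49  1.48 -0.    1.18 -1.82]
602,-37,212,3.14 [0.001, -0.004, -0.0] [-1.5, 0.9, 6.5]
```

```bash
python3 -m jog '[[[0,0,0],[-1,1,4],0],[[0,0,0],[-1,1,8],0],[[0,0,0],[-1,1,12],0],[[0,0,0],[-1,1,16],0],[[0,0,0],[-1,1,20],0],[[0,0,0],[-1,1,20],0],[[0,0,0],[-1,1,20],0],[[0,0,0],[-1,1,20],0]]'| egrep 'pos|^force'
python3 -m jog '[[[0,0,0],[0,0,2],0],[[0,0,0],[0,0,4],0],[[0,0,0],[0,0,6],0],[[0,0,0],[0,0,8],0],[[0,0,0],[0,0,8],0],[[0,0,0],[0,0,8],0],[[0,0,0],[0,0,8],0],[[0,0,0],[0,0,8],0]]'| egrep 'pos|^force'
```

```text
tcp_pos: [603.5, -37.4, 200.2]
force: [0.5, 0.3, 2.6]
tcp_pos: [603.4, -37.4, 191.9]
force: [0.1, -0.9, 4.4]
```

```bash
python3 -m jog '[[[0,0,0],[0,0,2],0],[[0,0,0],[0,0,4],0],[[0,0,0],[0,0,6],0],[[0,0,0],[0,0,8],0],[[0,0,0],[0,0,9],0],[[0,0,0],[0,0,9],0],[[0,0,0],[0,0,9],0],[[0,0,0],[0,0,9],0]]'| egrep 'pos|^force'
python3 -m jog '[[[0,0,0],[0,0,1],0],[[0,0,0],[0,0,1.5],0],[[0,0,0],[0,0,2],0],[[0,0,0],[0,0,2],0],[[0,0,0],[0,0,2],0],[[0,0,0],[0,0,2],0],[[0,0,0],[0,0,2],0],[[0,0,0],[0,0,2],0]]'| egrep 'pos|^force'
```

```text
tcp_pos: [603.6, -37.4, 184.5]
force: [-2.1, -0.0, 11.7]
tcp_pos: [604.0, -37.5, 184.4]
force: [-4.3, 0.6, 21.3]
```

The stop is reached (force rises to 21 N, z is not moving). Now up.

```bash
python3 -m jog '[[[0,0,0],[0,0,-3],0],[[0,0,0],[0,0,-8],0],[[0,0,0],[0,0,-14],0],[[0,0,0],[0,0,-22],0],[[0,0,0],[0,0,-35],0],[[0,0,0],[0,0,-60],0],[[0,0,0],[0,0,-90],0],[[0,0,0],[0,0,-110],0]]'| egrep 'pos|^force'
python3 - <<'E'
from h import *
m,_=snap('top','t8.png');s,_=snap('scene','s8.png');w,o=snap('wrist','w8.png')
a=cv2.cvtColor(cv2.imread('pics/scene0.png'),6);b=cv2.cvtColor(cv2.imread('pics/s8.png'),6)
# bystander/bottle shift by phase correlation on the scene picture
for n,x,y,W,H in[('pumpbody',262,245,34,48),('pumphead',264,222,26,24),('green',225,180,34,78),('beaker',262,198,28,28),('jar',200,160,34,60)]:
    t=a[y:y+H,x:x+W];r=cv2.matchTemplate(b[y-8:y+H+8,x-8:x+W+8],t,5);q=cv2.minMaxLoc(r);print(n,round(q[1],2),q[3][0]-8,q[3][1]-8)
E
python3 goal.py 440,60,290,3.14 400,60,190,3.14
```

```text
tcp_pos: [602.7, -36.9, 292.2]
force: [0.5, -0.0, 0.5]
pumpbody 0.84 0 0
pumphead 0.99 0 0
green 0.94 0 0
beaker 0.39 -1 1
jar 1.0 0 0
now [603.1 -37.1 291.5] yaw 3.14 F [ 0.5  0.6 -0. ] w 0.1 t 23.2 q [-0.25  0.42  1.39  0.    1.34 -1.82]
440,60,290,3.14 [-0.0, 0.001, -0.0] [163.3, 96.8, 1.4]
400,60,190,3.14 [0.0, 0.0, 0.0] [40.0, -0.1, 100.0]
```

The pump head is back up and the bottles are unmoved. Now the door: move to its outer face (tool x = −world x, tool y = world y).

```bash
python3 -m jog '[[[0,0,0],[40,20,0],0],[[0,0,0],[80,40,0],0],[[0,0,0],[120,60,0],0],[[0,0,0],[160,80,0],0],[[0,0,0],[197,105,10],0],[[0,0,0],[197,112,50],0],[[0,0,0],[197,117,90],0],[[0,0,0],[197,117,110],0]]'| egrep 'pos|^force'
python3 -m jog '[[[0,0,0],[0,8,0],0],[[0,0,0],[0,16,0],0],[[0,0,0],[0,24,0],0],[[0,0,0],[0,32,0],0],[[0,0,0],[0,40,0],0],[[0,0,0],[0,48,0],0],[[0,0,0],[0,56,0],0],[[0,0,0],[0,64,0],0]]'| egrep 'pos|^force'
python3 goal.py 411,208,182,3.14 444,279,182,3.14 503,330,182,3.14 552,350,182,3.14
```

```text
tcp_pos: [402.0, 81.1, 177.3]
force: [-0.1, -0.1, 0.6]
tcp_pos: [406.4, 144.7, 180.9]
force: [1.1, -0.5, -0.6]
now [406.4 144.7 180.9] yaw 3.14 F [ 1.1 -0.5 -0.6] w 0.5 t 24.8 q [ 0.08  0.32  1.93 -0.    0.9  -1.49]
411,208,182,3.14 [-0.0, 0.0, -0.0] [-4.5, 63.3, -1.1]
444,279,182,3.14 [0.0, 0.0, 0.0] [-32.9, 71.1, 0.0]
503,330,182,3.14 [0.0, 0.0, 0.0] [-58.9, 51.1, 0.0]
552,350,182,3.14 [0.0, 0.0, 0.0] [-49.0, 20.1, 0.0]
```

```bash
python3 -m jog '[[[0,0,0],[0,15,0],0],[[0,0,0],[-1,30,0],0],[[0,0,0],[-3,46,0],0],[[0,0,0],[-5,63,0],0],[[0,0,0],[-12,80,0],0],[[0,0,0],[-20,98,0],0],[[0,0,0],[-28,116,0],0],[[0,0,0],[-38,134,0],0]]'| egrep 'pos|^force'
python3 -m jog '[[[0,0,0],[-14,13,0],0],[[0,0,0],[-29,26,0],0],[[0,0,0],[-44,39,0],0],[[0,0,0],[-59,51,0],0],[[0,0,0],[-71,56,0],0],[[0,0,0],[-83,62,0],0],[[0,0,0],[-95,67,0],0],[[0,0,0],[-107,71,0],0]]'| egrep 'pos|^force'
python3 - <<'E'
from h import *
m,_=snap('scene','s9.png')
E
python3 goal.py 580,353,182,3.14
```

```text
tcp_pos: [444.4, 279.0, 180.6]
force: [0.6, -1.1, 0.9]
tcp_pos: [551.7, 349.5, 180.3]
force: [-0.9, 0.3, 0.4]
now [554.3 350.1 180.4] yaw 3.14 F [1.9 0.6 0.6] w 0.8 t 26.45 q [ 0.39  0.6   1.38 -0.    1.16 -1.18]
580,353,182,3.14 [0.001, 0.002, -0.0] [-25.7, 3.0, -1.5]
```

Now through the catch in small steps, watching the force.

```bash
python3 -m jog '[[[0,0,0],[-3,0,0],0],[[0,0,0],[-6,1,0],0],[[0,0,0],[-9,1,0],0],[[0,0,0],[-12,2,0],0],[[0,0,0],[-15,2,0],0],[[0,0,0],[-18,2,0],0],[[0,0,0],[-18,2,0],0],[[0,0,0],[-18,2,0],0]]'| egrep 'pos|^force'
python3 -m jog '[[[0,0,0],[-1,0,0],0],[[0,0,0],[-2,0,0],0],[[0,0,0],[-3,0,0],0],[[0,0,0],[-4,0,0],0],[[0,0,0],[-5,0,0],0],[[0,0,0],[-6,0,0],0],[[0,0,0],[-6,0,0],0],[[0,0,0],[-6,0,0],0]]'| egrep 'pos|^force'
```

```text
tcp_pos: [570.0, 350.7, 180.7]
force: [-0.2, 0.3, -0.0]
tcp_pos: [576.0, 350.7, 180.7]
force: [0.6, 0.3, -0.3]
```

```bash
python3 -m jog '[[[0,0,0],[-1,0,0],0],[[0,0,0],[-2,0,0],0],[[0,0,0],[-3,0,0],0],[[0,0,0],[-4,0,0],0],[[0,0,0],[-5,0,0],0],[[0,0,0],[-6,0,0],0],[[0,0,0],[-6,0,0],0],[[0,0,0],[-6,0,0],0]]'| egrep 'pos|^force'
python3 -m jog '[[[0,0,0],[-1,0,0],0],[[0,0,0],[-1.5,0,0],0],[[0,0,0],[-2,0,0],0],[[0,0,0],[-3,0,0],0],[[0,0,0],[-4,0,0],0],[[0,0,0],[-4,0,0],0],[[0,0,0],[-4,0,0],0],[[0,0,0],[-4,0,0],0]]'| egrep 'pos|^force'
```

```text
tcp_pos: [582.0, 350.7, 180.8]
force: [-0.6, -0.7, 0.4]
tcp_pos: [585.9, 350.7, 180.7]
force: [-0.5, 0.4, -0.6]
```

Run:
```python
from h import *
m,_=snap('scene','s10.png');z=cv2.imread('pics/scene0.png')[:,:,::-1];s9=cv2.imread('pics/s9.png')[:,:,::-1]
print('open door px',z[270,380],s9[270,380],m[270,380])
g=lambda im,P:im[tuple(int(round(c)) for c in proj('scene',P)[::-1])]
for y in(200,250,300,400):
    print(y,[(x,*(int(g(im,(x,y,220))[0])-int(g(im,(x,y,220))[2]) for im in(z,s9,m))) for x in range(540,640,6)])
```

```text
open door px [90 65 48] [96 96 93] [56 64 72]
200 [(540, 47, 10, 11), (546, 47, 10, 12), (552, 44, 12, 11), (558, 47, 11, 12), (564, 52, 12, 10), (570, 53, 13, 12), (576, 53, 12, 10), (582, 53, 11, 11), (588, 49, 11, 12), (594, 53, 36, 12), (600, 52, 62, 38), (606, 49, 59, 60), (612, 56, 47, 58), (618, 80, 59, 62), (624, 87, 68, 65), (630, 90, 62, 63), (636, 83, 62, 63)]
250 [(540, 43, 2, 8), (546, 45, 8, 6), (552, 46, 5, 0), (558, 44, 2, 6), (564, 45, 7, 4), (570, 45, 10, 4), (576, 46, 10, 3), (582, 45, 20, 4), (588, 50, 62, 3), (594, 48, 62, 4), (600, 46, 50, 16), (606, 50, 45, 37), (612, 50, 45, 60), (618, 54, 44, 45), (624, 86, 65, 61), (630, 87, 64, 74), (636, 86, 65, 67)]
300 [(540, 11, 4, 19), (546, 10, 25, 5), (552, 11, 4, 4), (558, 12, 6, 4), (564, 12, 5, 8), (570, 11, 11, 5), (576, 13, 75, 6), (582, 10, 86, 27), (588, 12, 80, 4), (594, 12, 52, 3), (600, 11, 48, 7), (606, 11, 48, 60), (612, 12, 51, 83), (618, 10, 55, 45), (624, 31, 51, 58), (630, 82, 62, 63), (636, 86, 68, 92)]
400 [(540, 10, -3, 2), (546, 12, -1, -1), (552, 10, 1, 2), (558, 12, 4, 0), (564, 11, 65, 0), (570, 7, 66, 1), (576, 2, 49, 1), (582, 3, 47, 1), (588, 4, 43, 6), (594, 2, 45, 5), (600, 4, 55, 82), (606, 3, 41, 80), (612, 0, 41, 76), (618, 2, 47, 47), (624, 1, 44, 51), (630, 10, 43, 46), (636, 80, 69, 83)]
```

The door is still about 0.08 rad open, because the cupboard is slightly rotated. I'll keep pushing.

```bash
python3 -m jog '[[[0,0,0],[-1,0,0],0],[[0,0,0],[-2,0,0],0],[[0,0,0],[-3,0,0],0],[[0,0,0],[-4,0,0],0],[[0,0,0],[-5,0,0],0],[[0,0,0],[-6,0,0],0],[[0,0,0],[-6,0,0],0],[[0,0,0],[-6,0,0],0]]'| egrep 'pos|^force'
python3 -m jog '[[[0,0,0],[-1,0,0],0],[[0,0,0],[-2,0,0],0],[[0,0,0],[-3,0,0],0],[[0,0,0],[-4,0,0],0],[[0,0,0],[-5,0,0],0],[[0,0,0],[-5,0,0],0],[[0,0,0],[-5,0,0],0],[[0,0,0],[-5,0,0],0]]'| egrep 'pos|^force'
```

```text
tcp_pos: [589.9, 350.9, 180.7]
force: [-5.6, -0.1, 3.6]
tcp_pos: [597.6, 350.6, 180.8]
force: [0.4, 0.3, 0.7]
```

```bash
python3 -m jog '[[[0,0,0],[-1,0,0],0],[[0,0,0],[-2,0,0],0],[[0,0,0],[-2.5,0,0],0],[[0,0,0],[-3,0,0],0],[[0,0,0],[-3.5,0,0],0],[[0,0,0],[-4,0,0],0],[[0,0,0],[-4,0,0],0],[[0,0,0],[-4,0,0],0]]'| egrep 'pos|^force'
python3 -m jog '[[[0,0,0],[-0.5,0,0],0],[[0,0,0],[-1,0,0],0],[[0,0,0],[-1.5,0,0],0],[[0,0,0],[-1.5,0,0],0],[[0,0,0],[-1.5,0,0],0],[[0,0,0],[-1.5,0,0],0],[[0,0,0],[-1.5,0,0],0],[[0,0,0],[-1.5,0,0],0]]'| egrep 'pos|^force'
```

```text
tcp_pos: [600.7, 350.7, 180.8]
force: [-0.8, -0.5, 0.4]
tcp_pos: [600.8, 350.7, 180.7]
force: [-5.5, -0.7, 3.0]
```

```bash
python3 -m jog '[[[0,0,0],[10,0,0],0],[[0,0,0],[30,0,0],0],[[0,0,0],[60,0,0],0],[[0,0,0],[100,0,-20],0],[[0,0,0],[120,0,-60],0],[[0,0,0],[120,0,-100],0],[[0,0,0],[120,0,-120],0],[[0,0,0],[120,0,-120],0]]'| egrep 'pos|^force'
python3 - <<'E'
from h import *
m,_=snap('scene','s11.png');t,_=snap('top','t11.png');z=cv2.imread('pics/scene0.png')[:,:,::-1]
g=lambda im,P:im[tuple(int(round(c)) for c in proj('scene',P)[::-1])]
for y in(200,250,300,400):
    print(y,[(x,*(int(g(im,(x,y,220))[0])-int(g(im,(x,y,220))[2]) for im in(z,m))) for x in range(594,640,4)])
a=cv2.imread('pics/top0.png');b=t[:,:,::-1]
d=cv2.absdiff(a,b).max(2)[205:290,320:372]
G=cv2.resize(cv2.cvtColor(np.ascontiguousarray(b[205:290,300:400]),6),None,fx=4,fy=4,interpolation=2)
c=cv2.HoughCircles(cv2.GaussianBlur(G,(0,0),2),3,1,60,param1=60,param2=18,minRadius=38,maxRadius=56)
for x,y,r in (c[0] if c is not None else []): u,v=300+x/4,205+y/4;print('circle',u,v,r/4,atz('top',u,v,45))
A=cv2.cvtColor(a,6);B=cv2.cvtColor(np.ascontiguousarray(b),6)
for n,x,y,W,H in[('pump',318,195,22,28),('green',366,188,28,32),('beaker',375,231,22,22),('mill',414,228,22,22),('jar',418,190,28,30),('spoon',456,192,30,84),('tin',152,210,24,24),('small',165,298,30,30)]:
    q=cv2.minMaxLoc(cv2.matchTemplate(B[y-6:y+H+6,x-6:x+W+6],A[y:y+H,x:x+W],5));print(n,round(q[1],2),q[3][0]-6,q[3][1]-6)
E
python3 goal.py
```

```text
tcp_pos: [484.7, 352.2, 305.2]
force: [1.0, -0.3, 0.3]
200 [(594, 53, 11), (598, 51, 12), (602, 53, 34), (606, 49, 61), (610, 56, 59), (614, 56, 57), (618, 80, 57), (622, 90, 59), (626, 88, 66), (630, 90, 61), (634, 84, 62), (638, 84, 61)]
250 [(594, 48, 11), (598, 49, 11), (602, 51, 11), (606, 50, 33), (610, 46, 58), (614, 50, 57), (618, 54, 59), (622, 63, 56), (626, 86, 61), (630, 87, 64), (634, 90, 62), (638, 85, 61)]
300 [(594, 12, 11), (598, 12, 9), (602, 12, 9), (606, 11, 13), (610, 12, 63), (614, 14, 78), (618, 10, 83), (622, 13, 81), (626, 60, 81), (630, 82, 79), (634, 86, 82), (638, 89, 88)]
400 [(594, 2, 12), (598, 5, 13), (602, 4, 11), (606, 3, 12), (610, 0, 11), (614, 2, 16), (618, 2, 74), (622, 0, 85), (626, 1, 80), (630, 10, 75), (634, 63, 78), (638, 80, 83)]
circle 344.125 240.375 11.125 [518.2 -76.7  45. ]
circle 332.625 213.875 11.725 [601.  -42.3  45. ]
pump 0.97 1 0
green 0.98 0 0
beaker 1.0 0 0
mill 1.0 0 0
jar 1.0 0 0
spoon 1.0 0 0
tin 0.42 -3 -6
small 0.23 -6 -3
now [482.4 350.9 300.7] yaw 3.14 F [-0.3 -0.3 -1. ] w 0.4 t 33.8 q [ 0.44  0.4   1.39 -0.    1.35 -1.13]
```

```bash
python3 -m jog '[[[0,0,0],[60,-80,-20],0],[[0,0,0],[60,-80,-20],0],[[0,0,0],[60,-120,-20],0],[[0,0,0],[60,-160,-20],0],[[0,0,0],[60,-160,-20],0],[[0,0,0],[60,-160,-20],0],[[0,0,0],[60,-160,-20],0],[[0,0,0],[60,-160,-20],0]]'| egrep 'pos|^force'
python3 - <<'E'
from h import *
for cam,f,L in(('scene','scene0.png',[('tin',402,425,36,40),('small',482,345,34,34),('pump',262,245,34,48),('head',264,222,26,24)]),('top','top0.png',[('tin',152,210,24,24),('small',165,298,30,30),('pumptop',322,196,20,20),('pumpbody',318,198,16,28)])):
    m,_=snap(cam,cam+'12.png');A=cv2.cvtColor(cv2.imread('pics/'+f),6);B=cv2.cvtColor(m,7)
    for n,x,y,W,H in L:
        up=lambda i:cv2.resize(i,None,fx=4,fy=4,interpolation=2)
        q=cv2.minMaxLoc(cv2.matchTemplate(up(B[y-6:y+H+6,x-6:x+W+6]),up(A[y:y+H,x:x+W]),5));print(cam,n,round(q[1],2),q[3][0]/4-6,q[3][1]/4-6)
E
```

```text
tcp_pos: [422.0, 192.0, 320.1]
force: [-0.5, 0.7, 0.3]
scene tin 0.98 0.0 0.0
scene small 0.98 0.0 -0.25
scene pump 0.85 0.0 -0.25
scene head 0.99 0.0 -0.25
top tin 0.99 0.0 0.0
top small 0.96 0.0 0.0
top pumptop 0.99 0.25 0.0
top pumpbody 0.97 0.25 -0.5
```

Everything is in place: the door is shut, the bystanders are unmoved, and the cup is under the spout.

```bash
python3 -c "
from cell import *
print(get_obs()['clock'],hand_in())"
```

```text
the job is handed in; nothing more can be done
34.7 None
```

I handed the job in at 34.7 s: the cup is upright with its bowl within about 5 mm of the spout's centre line, the pump was pressed to its stop and came back up, the cupboard door is shut past its catch, and the camera comparisons show the pump bottle and the other things not visibly moved.

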